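Find the filled battery cell by its weight and load the tester nest

ROBOT

A 6-joint arm with a two-finger parallel gripper is mounted at the origin on the work surface. World frame = base frame: x ahead of the robot, y to its left, z up, the work surface at z = 0. Lengths are in m, angles in rad, forces in N, time in s.
With the tool pointing down it reaches from about 0.3 to 0.75 m from the base axis. Payload 8.5 kg.
Tool frame: the origin (TCP) lies at the very end of the fingers, on their centre line; the grasp point (between the pads) lies 19 mm behind it; z points along the fingers, y is the direction in which the jaws open and shut (so a half turn about z gives the same grasp; the last joint's range is limited). The gripper opens to 85 mm and grips with 20 to 120 N. Pads are 22 mm wide; open, the fingers measure 114 mm over their backs; the gripper's body (76 mm by 85 mm) begins 54 mm behind the grasp point. The pads swing forward as they close: fully open they stand 13 mm farther back than shut.
Start: joints at [-1.444, 0.381, 1.297, -0, 1.464, -0.215], TCP at [0.184, -0.518, 0.231] pointing down, gripper open.
Joint ranges: [-3.11, 3.11], [-0.89, 2.33], [0.22, 2.48], [-1.42, 4.56], [0.17, 2.85], [-2.88, 2.88]. Speed limits (rad/s): [2.39, 2.39, 3.14, 3.14, 3.14, 3.14].

INTERFACE

Orientations are given as a rotation vector (axis times angle).
In Python, from bench import get_state, capture, manip, models gives the robot as it stands. The module is installed in compiled form; this text tells all that it offers.
- The arm moves only by the tool send_rows, never from a script. Its argument "deltas" is text: rows parted by semicolons, each of 6 numbers parted by spaces: the shift along the tool's x, y, z scaled (see below), then the turn, a rotation vector about the tool's x, y, z scaled (see below). A call has 1 to 8 rows; each row is the pose to reach, as a shift and turn from the pose commanded when the call began, along the tool's axes at that moment, turning the shorter way round; what a row does not reach only later rows make up. The controller multiplies each number of a shift by 0.1 m and each number of a turn by 360 degrees. A row lasts 1/8 s, in which the tool goes at most 62.5 mm and 10.7 degrees, less where a joint would pass 70% of its speed; a pose out of reach is approached as far as the arm can. A call with a number of a shift or a turn outside -1 to 1 is refused whole. A call with a gripper value outside its range is refused whole. "hand" is the closure, from -1 (fully open) to 1 (shut), so that 0 is half open, set as the call begins (left out, the last holds). The fingers move at their own pace and stop on an object; the grip force is fixed at half the most. Time passes only in rows, so rows that repeat a pose let the fingers close. It gives the time, the measured TCP pose, the force and the opening at its end, in the units of the state.
- get_state(): the state, without advancing time (a new reading comes with each control period).
- capture(name): name is "scene" or "side" or "wrist"; returns a dict with "pixels" (480x640x3 uint8, blue, green, red), "mtx" (3x3 intrinsics, pixels), "dist" ([k1, k2, p1, p2, k3] as OpenCV has them; the pictures are not rectified), "eye" and "rotation" of the camera in the world. Camera axes: x right, y down, z forward; pixel columns grow to the right and rows downward; lengths in m; the calibration is good to about 2 mm. A picture is of the moment at which its call begins. There is no depth.
- manip.job_done(): hands the job in, once; it reports no verdict.
Trained networks look in the newest picture that a camera, given by its name, has taken for a name from the list of things; names that differ only in an ending like _2 or _b are one class to them, and where a whole thing is asked for, a point or a joint stands for the part that bears it (a point fixed in the world has none). Each returns a list of dicts, best first, with "score" (0 to 1); they miss things now and then, are a little off and sometimes report something else, mostly with a low value. They report only what shows in the picture. A call takes as long as a camera call. They do not tell look-alikes from the thing itself.
- models.spot_in(target, camera): "extent" ([left, top, width, height] in pixels, round what is visible of it).
The state is a dict: "time": time; "joints": joint angles; "qd": joint speeds; "joint_torque": joint torques, N m; "ee_pos": TCP position; "orientation": TCP orientation; "ft_force": force on the tool from outside, world axes, zero at the start; "ft_torque": the same for the moment, N m; "opening": opening from 0.0 (shut) to 1.0 (fully open).
Only numpy, scipy, OpenCV 4.12 (cv2) and the standard library are available. Lean on these libraries where they do the work, as an engineer would, in place of code of your own. Each camera call takes 0.05 s, during which the arm holds its last target.

TASK

One of the three identical cells in the slanted rack is filled, the other two are empty cans: heft them one at a time to find the heavy one, and set it down, without dropping it, upright in the tester nest so that its weight sinks the nest's floor plate. Put the empty ones back in the slots they came from and never leave an empty one in the nest; do not push anything else around.

Things in the scene. Friction and masses are not known exactly. Their poses are not given: they have to be found in the camera images.
- cell_a_mid (a point): centre of one of three identical-looking sealed prismatic cells, bare aluminium, 44 (own x) x 30 (own y) x 85 mm tall (own z; two 4 mm studs on top). Each stands in a rack slot, leaning with it, lower 38 mm inside, upper 47 mm free; own y (the 30 mm to grip across) runs along the row
- cell_b_mid (a point): centre of another such cell. Exactly one of the three is full and weighs 0.38 to 0.51 kg, the other two are empty and weigh 0.10 to 0.15 kg; nothing outside tells which one. What is inside may shift by 1 to 2 mm
- cell_c_mid (a point): centre of another such cell, 42.5 mm from either end. In its slot a cell has 1.5 mm play all round and may lean 2 to 3 degrees more than the slot
- rack: fixed slanted rack; origin on the table under its middle, x away from its open front, y along the row, z up. Steel base plate 170 x 390 x 12 mm; on it an aluminium block with three blind slots 47 x 33 mm, 38 mm deep, at y = -85, 0, +85 mm. The slots and cells lean 35 degrees from vertical, upper ends towards -x
- slot_mid (a point): centre of the middle slot's floor, 2 mm in front of the rack's origin and 37 mm above the table; axes as the rack. The slot mouths are 38 mm up the lean; the other slots' floors are 85 mm to either side along y
- beam (a point): centre of a steel cross beam over the row, 34 (x) x 390 (y) x 28 mm (z), 14 mm in front of the rack's origin, underside 201 mm above the table, on two 22 mm pillars 175 mm either side of the middle. It blocks a gripper coming straight down: come from the front along the cells' lean. Axes as the rack
- nest: fixed tester nest, a grey block 120 (x) x 100 (y) x 50 mm high; origin on the table under its middle, z up. In its top an upright pocket 58 mm along x, 44 mm along y, so a cell goes in upright with its 44 mm side along the nest's x, 7 mm free all round
- nest_seat (a point): centre of the top of the nest's sprung steel floor plate when it is up: 35 mm above the table, 15 mm below the pocket's rim; axes as the nest
- floor_plate (a joint): how far the nest's floor plate is down, m: 0 up, 0.008 fully down. Its spring holds it up under an empty cell (it needs 2.3 N to start and 3.3 N for fully down) and the weight of the full cell alone sinks it
- bottle: loose white plastic bottle, 48 mm diameter, 105 mm tall, standing 125 mm behind (+x of) the nest; leave it; origin at its foot
- beaker: loose glass beaker, 52 mm diameter, 60 mm tall, 125 mm in front of the nest; leave it; origin at its foot
- tweezers: loose steel tweezers, 12 x 123 x 6 mm, lying in front of the rack; leave them; origin at the underside
- punch: loose small steel punch block, 50 x 35 x 30 mm, in front of the rack; leave it; origin at the underside
- ring_gauge: loose dark steel ring, 64 mm diameter, 16 mm high, behind the rack; leave it; origin at the underside
- jar: loose amber glass jar, 52 mm diameter, 70 mm tall, behind the rack; leave it; origin at its foot
Mind the look-alikes: they are no part of the job. What is shaped like the part that bears cell_a_mid but pink is not meant. Leave any pink look-alike of the part that bears cell_c_mid alone.

How it is judged:
By the outcome, as a careful person would: the job done as asked, in the order asked, and still so for the second after the job is handed in, with the robot touching nothing.
It also fails if it takes over 64 s, if anything falls off the work surface, if the arm or the gripper's body presses on something with over 40 N, if the wrist force passes 120 N, or if a joint passes its speed limit or range.

## Working session

There is one attempt and no reset: what is moved stays moved. The work goes in short steps, Python scripts to look and compute and a tool call to move; the robot and the scene stay as the last step left them, time stands still between calls to the robot, and variables do not carry over. Pictures are saved under pics/ and viewed, and the job is handed in when it is done.

Besides the shell and the picture viewer there is one more tool, called after ">>>" as name(argument=value, ...) on one line, values as JSON. send_rows: Moves the arm, as the interface text tells. Shifts and turns lie within -1 to 1; 1 stands for 0.1 m of shift or 360 degrees of turn. Its arguments: {"type":"object","properties":{"deltas":{"type":"string"},"hand":{"type":"number"}},"required":["deltas"]}

```bash
mkdir -p pics
python3 - <<'E'
from bench import get_state,capture,models
import cv2,numpy as np
s=get_state();print({k:np.round(v,4).tolist() for k,v in s.items()})
for c in ["scene","side","wrist"]:
    d=capture(c);cv2.imwrite(f"pics/{c}0.png",d["pixels"]);np.savez(f"{c}0.npz",**d)
    print(c,np.round(d["mtx"],1).tolist(),np.round(d["dist"],4),np.round(d["eye"],4),np.round(d["rotation"],4).tolist())
    for t in ["cell_a_mid","rack","nest","beam","bottle","beaker","punch","tweezers"]:
        r=models.spot_in(t,c);print(t,[(round(q["score"],2),np.round(q["extent"]).tolist()) for q in r[:4]])
E
```

```text
{'time': 0.0, 'joints': [-1.4443, 0.3812, 1.2983, 0.0, 1.4636, -0.2153], 'qd': [0.0002, -0.0005, -0.0004, -0.0003, 0.001, 0.0002], 'joint_torque': [-0.0001, -44.8456, -23.1272, -0.0003, 0.0048, -0.0], 'ee_pos': [0.1843, -0.5179, 0.2307], 'orientation': [-3.0943, -0.5341, -0.0002], 'ft_force': [-0.4333, -0.447, -0.5139], 'ft_torque': [0.018, 0.0143, 0.0157], 'opening': 1.0003}
scene [[532.2, 0.0, 316.0], [0.0, 532.2, 236.7], [0.0, 0.0, 1.0]] [-0.1356  0.      0.      0.      0.    ] [1.2349 0.7178 0.8396] [-1.0189, -2.2839, 1.1823]
cell_a_mid [(0.87, [316.0, 266.0, 24.0, 30.0]), (0.61, [256.0, 212.0, 194.0, 193.0]), (0.45, [380.0, 241.0, 19.0, 19.0])]
rack [(0.56, [260.0, 212.0, 190.0, 189.0]), (0.36, [347.0, 281.0, 25.0, 29.0])]
nest [(0.92, [192.0, 226.0, 62.0, 44.0]), (0.31, [262.0, 218.0, 17.0, 29.0])]
beam [(0.88, [254.0, 211.0, 197.0, 194.0])]
bottle [(0.56, [162.0, 237.0, 26.0, 42.0]), (0.43, [195.0, 226.0, 58.0, 50.0]), (0.29, [320.0, 381.0, 38.0, 29.0])]
beaker [(0.79, [259.0, 219.0, 19.0, 32.0]), (0.65, [313.0, 265.0, 28.0, 30.0]), (0.43, [345.0, 285.0, 30.0, 24.0]), (0.38, 
[... 310 characters left out ...]
2675]
cell_a_mid [(0.84, [345.0, 325.0, 52.0, 44.0]), (0.83, [264.0, 254.0, 35.0, 33.0])]
rack [(0.57, [140.0, 184.0, 192.0, 216.0])]
nest [(0.89, [338.0, 205.0, 59.0, 48.0]), (0.4, [215.0, 246.0, 26.0, 39.0])]
beam [(0.64, [138.0, 182.0, 192.0, 219.0])]
bottle [(0.6, [328.0, 180.0, 16.0, 37.0])]
beaker [(0.75, [391.0, 234.0, 25.0, 34.0])]
punch [(0.7, [307.0, 301.0, 33.0, 24.0])]
tweezers [(0.89, [270.0, 340.0, 30.0, 50.0]), (0.26, [152.0, 294.0, 32.0, 29.0])]
wrist [[372.3, 0.0, 320.6], [0.0, 372.3, 240.8], [0.0, 0.0, 1.0]] [-0.036  0.     0.     0.     0.   ] [ 0.2606 -0.492   0.3743] [2.3443, -1.6562, -0.2644]
cell_a_mid []
rack []
nest []
beam []
bottle []
beaker []
punch []
tweezers []
```

Run:
```python
import cv2
for c,(x0,y0,x1,y1) in {"scene":(140,160,480,415),"side":(120,150,440,410)}.items():
    p=cv2.imread(f"pics/{c}0.png")[y0:y1,x0:x1];f=min(800/(x1-x0),600/(y1-y0));cv2.imwrite(f"pics/{c}0z.png",cv2.resize(p,None,fx=f,fy=f,interpolation=cv2.INTER_CUBIC));print(c,f)
```

```text
scene 2.3529411764705883
side 2.3076923076923075
```

View pics/scene0z.png

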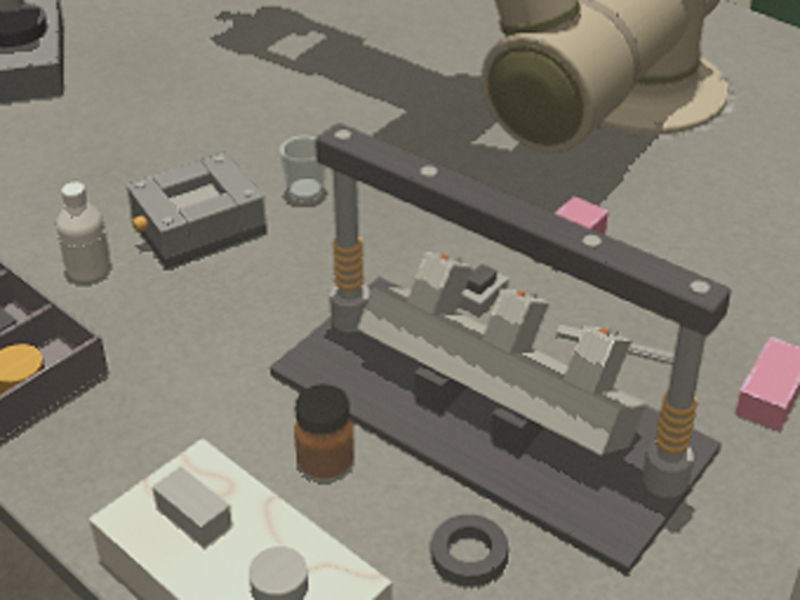

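View pics/side0z.png

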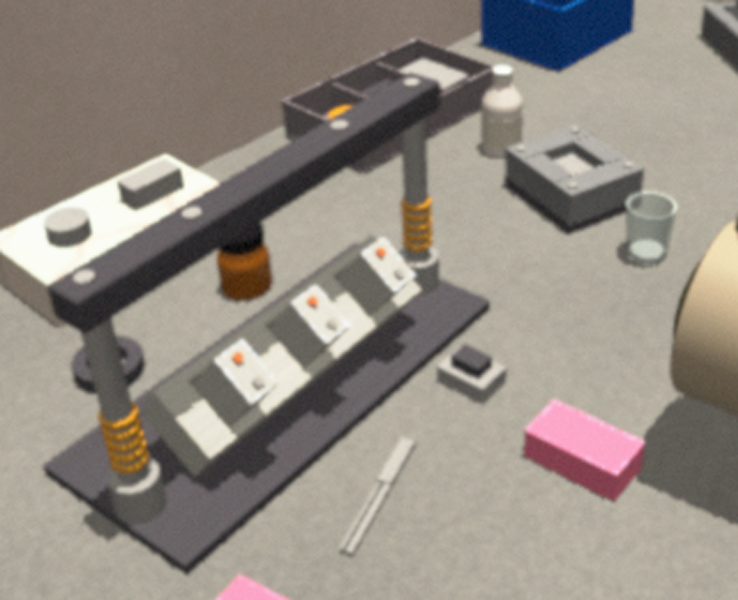

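View pics/scene0.png

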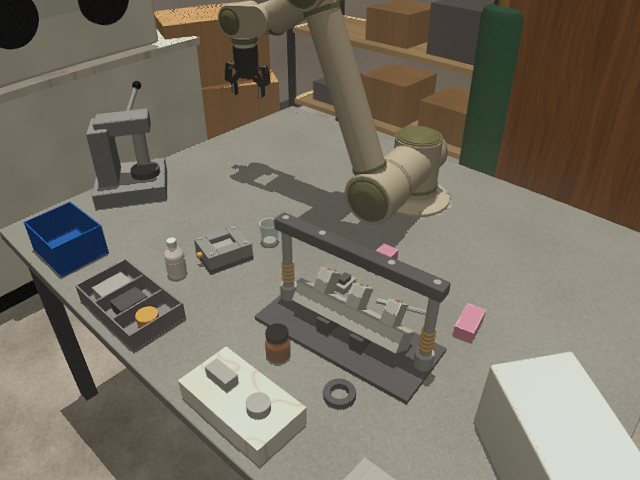

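View pics/wrist0.png

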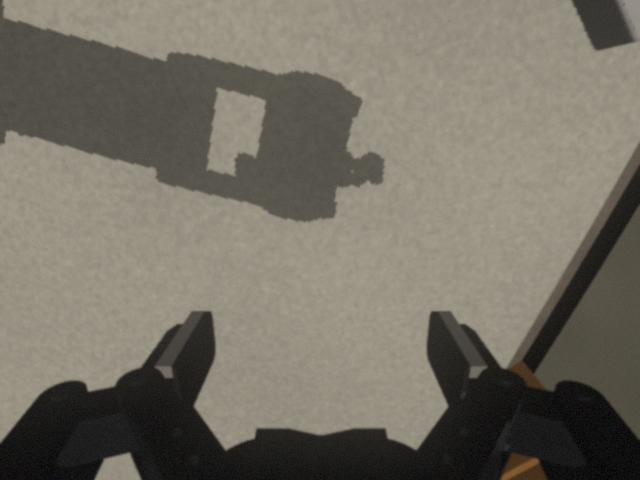

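```bash
cat > v.py <<'E'
import cv2,numpy as np
def crop(src,out,x0,y0,w,h):
    p=cv2.imread(src)[y0:y0+h,x0:x0+w];f=min(800/w,600/h);f=int(f)
    q=cv2.resize(p,None,fx=f,fy=f,interpolation=cv2.INTER_CUBIC)
    for i in range(0,w,10):
        cv2.line(q,(i*f,0),(i*f,6 if i%50 else 14),(0,255,255),1)
        if (x0+i)%20==0: cv2.putText(q,str(x0+i),(i*f,24),0,.4,(0,255,255),1)
    for i in range(0,h,10):
        cv2.line(q,(0,i*f),(6,i*f),(0,255,255),1)
        if (y0+i)%20==0: cv2.putText(q,str(y0+i),(8,i*f+4),0,.4,(0,255,255),1)
    cv2.imwrite(out,q)
E
python3 - <<'E'
from v import crop
crop("pics/scene0.png","pics/s_a.png",250,205,200,150)
crop("pics/scene0.png","pics/s_b.png",250,260,200,150)
crop("pics/scene0.png","pics/s_n.png",150,215,130,80)
crop("pics/side0.png","pics/d_a.png",135,180,200,150)
crop("pics/side0.png","pics/d_b.png",135,260,200,150)
crop("pics/side0.png","pics/d_n.png",320,170,100,100)
E
```

```text
(no output)
```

View pics/s_a.png

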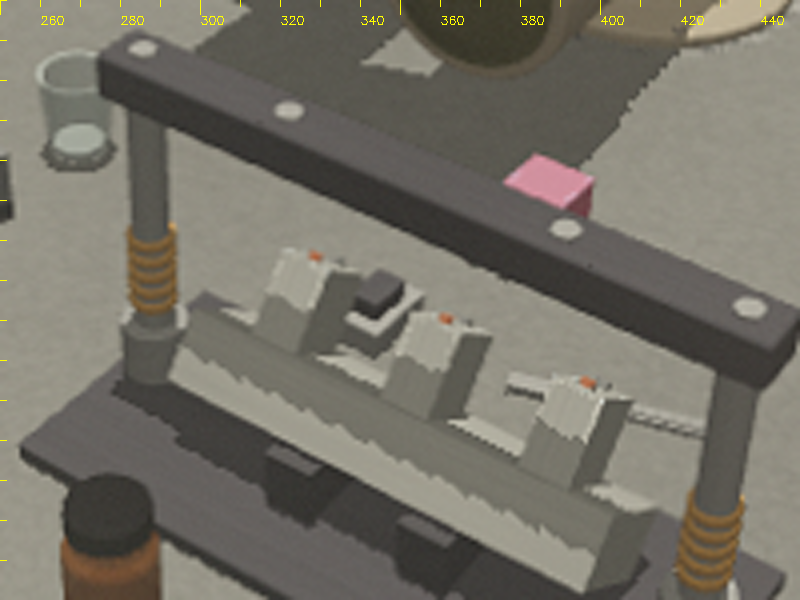

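View pics/s_b.png

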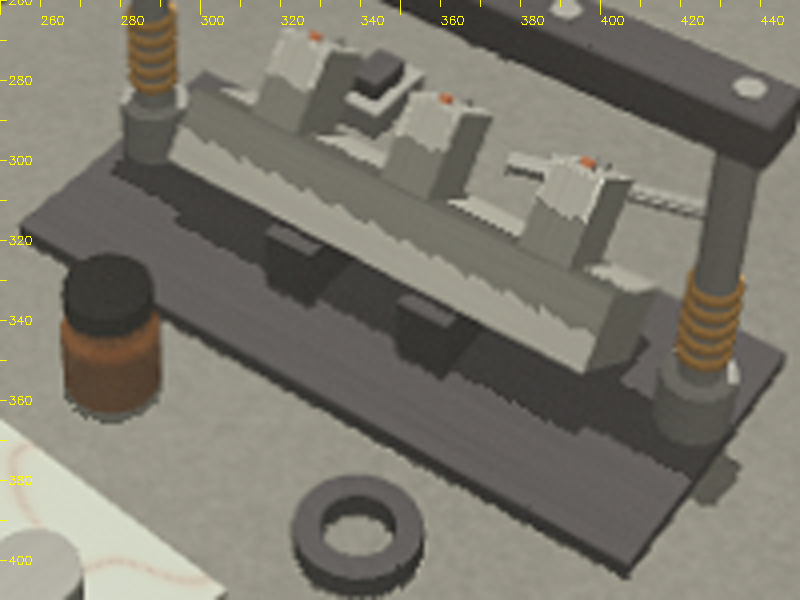

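View pics/s_n.png

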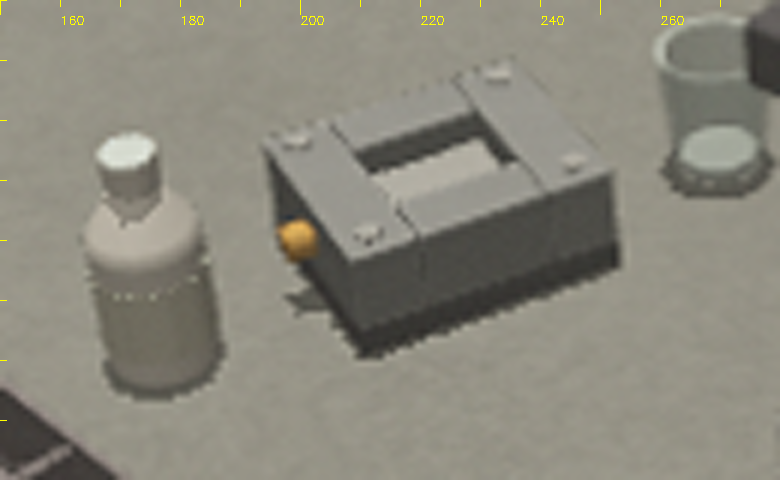

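View pics/d_a.png

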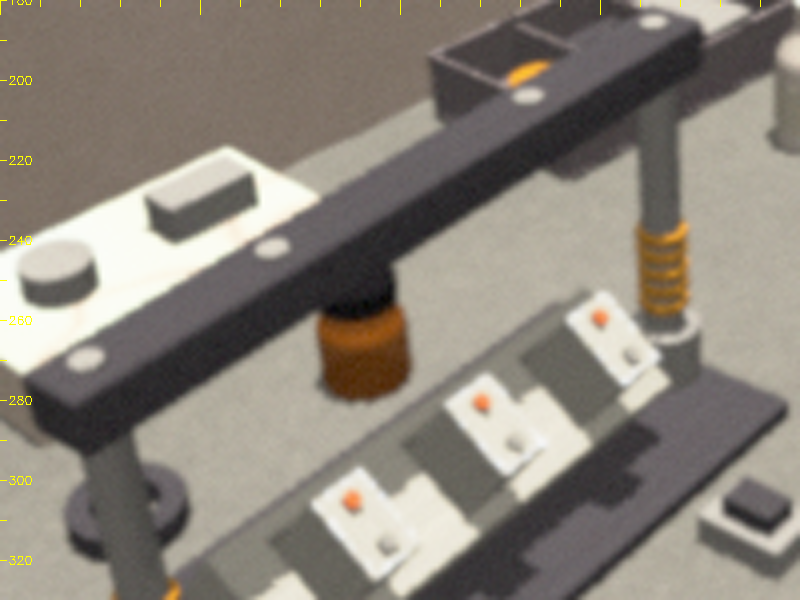

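View pics/d_b.png

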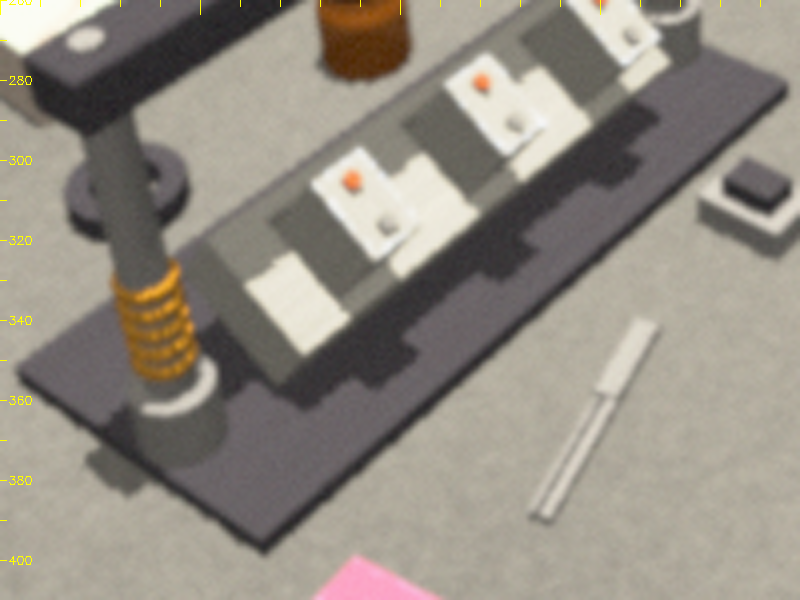

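View pics/d_n.png

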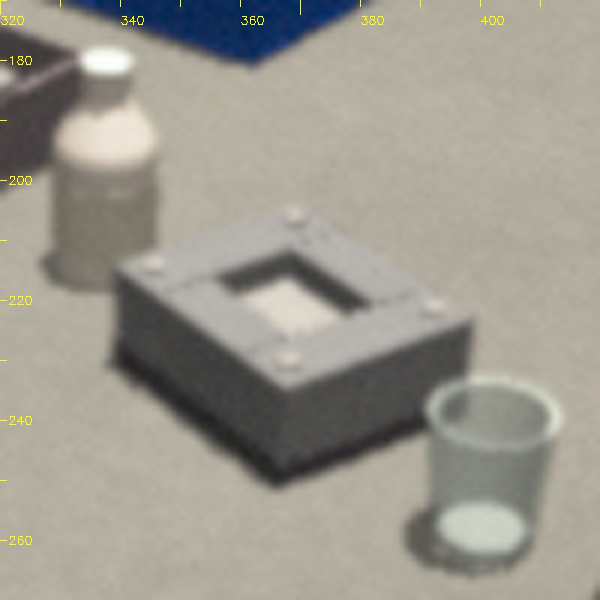

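```bash
cat > fit.py <<'E'
import numpy as np,cv2
from scipy.optimize import least_squares
from scipy.spatial.transform import Rotation as R
C={}
for c in ["scene","side"]:
    d=np.load(c+"0.npz"); C[c]=d
def proj(c,P):
    d=C[c]; Rm=d["rotation"]; Rm=R.from_rotvec(Rm).as_matrix() if Rm.ndim==1 else Rm
    rv=cv2.Rodrigues(Rm.T)[0]; tv=-Rm.T@d["eye"]
    return cv2.projectPoints(np.asarray(P,float).reshape(-1,1,3),rv,tv,d["mtx"],d["dist"])[0].reshape(-1,2)
def world(p,L):
    c,s=np.cos(p[2]),np.sin(p[2]);L=np.asarray(L,float)/1000
    return np.c_[p[0]+c*L[:,0]-s*L[:,1],p[1]+s*L[:,0]+c*L[:,1],L[:,2]]
rack=[("scene",(85,-195,12),(255.5,317)),("scene",(85,195,12),(407,402)),("scene",(-85,195,12),(445.75,349.2)),
("scene",(3,-195,229),(275,220)),("scene",(-31,-195,229),(283.7,213)),("scene",(3,195,229),(441.3,293)),("scene",(-31,195,229),(450,283.7)),("scene",(3,195,201),(440.8,302)),
("side",(-85,195,12),(201,395)),("side",(85,195,12),(140,352)),("side",(-85,-195,12),(331.7,283)),
("side",(-31,195,229),(157.5,284.5)),("side",(3,195,229),(142,273.7)),("side",(3,-195,229),(297.5,183.7)),("side",(-31,-195,229),(310.5,189.5)),("side",(-31,195,201),(156.2,293))]
nest=[("scene",(60,-50,50),(193.8,239.2)),("scene",(60,50,50),(209.2,258.3)),("scene",(-60,50,50),(252,243.7)),("scene",(-60,-50,50),(235.8,225.8)),
("side",(60,50,50),(339.2,215)),("side",(-60,50,50),(367.8,235)),("side",(-60,-50,50),(398.7,223.3)),("side",(60,-50,50),(368.8,204.2))]
def fit(obs,p0,use=("scene","side")):
    obs=[o for o in obs if o[0] in use]
    def f(p):
        return np.concatenate([proj(o[0],world(p,[o[1]]))[0]-o[2] for o in obs])
    r=least_squares(f,p0,loss="soft_l1");return r.x,f(r.x).reshape(-1,2)
if __name__=="__main__":
  for n,o,p0 in(("rack",rack,(.5,.1,0)),("nest",nest,(.5,-.2,0))):
    for use in (("scene","side"),("scene",),("side",)):
        x,r=fit(o,p0,use);print(n,use,np.round(x,4),np.degrees(x[2]).round(2));
        if len(use)==2:print(r.round(1).tolist())
E
python3 fit.py
```

```text
rack ('scene', 'side') [0.5838 0.2228 0.0896] 5.13
[[-1.7, -1.3], [0.3, -1.3], [1.1, -1.9], [-2.1, -1.7], [-0.4, -1.7], [1.9, -1.2], [1.6, -2.0], [0.2, 1.7], [-0.9, 0.0], [-2.1, -0.7], [0.7, -3.7], [-4.4, -3.4], [-2.9, -0.6], [0.1, -3.5], [0.4, -5.2], [0.6, 2.8]]
rack ('scene',) [0.5864 0.2243 0.083 ] 4.75
rack ('side',) [0.582  0.2227 0.0962] 5.51
nest ('scene', 'side') [ 0.5776 -0.1926 -0.2699] -15.46
[[0.2, -0.5], [0.1, 0.5], [1.1, -0.5], [0.2, -1.2], [-1.1, -1.0], [-0.5, -0.4], [0.3, -0.8], [0.0, -0.8]]
nest ('scene',) [ 0.5793 -0.192  -0.2748] -15.75
nest ('side',) [ 0.5751 -0.1903 -0.2655] -15.21
```

```bash
cat > ov.py <<'E'
from fit import *
def box(x0,x1,y0,y1,z0,z1):
    v=[(x,y,z) for x in(x0,x1) for y in(y0,y1) for z in(z0,z1)]
    e=[(i,j) for i in range(8) for j in range(i+1,8) if bin(i^j).count("1")==1]
    return v,e
def cellbox(yc,l0=0,l1=85,hx=22,hy=15,tilt=35):
    v,e=box(-hx,hx,-hy,hy,l0,l1);t=np.radians(tilt);v=np.array(v,float)
    # lean: axis = (-sin t,0,cos t)
    X=np.array([np.cos(t),0,np.sin(t)]);Z=np.array([-np.sin(t),0,np.cos(t)])
    return [np.array([-2,yc,37])+a*X+np.array([0,b,0])+c*Z for a,b,c in v],e
def draw(src,cam,items,out,x0,y0,w,h):
    p=cv2.imread(src)[y0:y0+h,x0:x0+w];f=int(min(800/w,600/h));q=cv2.resize(p,None,fx=f,fy=f,interpolation=cv2.INTER_CUBIC)
    for pose,(v,e),col in items:
        u=(proj(cam,world(pose,v))-[x0,y0]+.5)*f
        for i,j in e: cv2.line(q,tuple(int(k) for k in u[i]),tuple(int(k) for k in u[j]),col,1)
    cv2.imwrite(out,q)
if __name__=="__main__":
    import sys
    pr,_=fit(rack,(.5,.1,0));pn,_=fit(nest,(.5,-.2,0))
    it=[(pr,box(-85,85,-195,195,0,12),(0,255,0)),(pr,box(-31,3,-195,195,201,229),(0,255,0))]+[(pr,cellbox(y),(0,0,255)) for y in(-85,0,85)]+[(pn,box(-60,60,-50,50,0,50),(0,255,0)),(pn,box(-29,29,-22,22,35,50),(0,0,255))]
    draw("pics/scene0.png","scene",it,"pics/ov_s.png",190,205,260,200)
    draw("pics/side0.png","side",it,"pics/ov_d.png",135,180,265,200)
E
python3 ov.py
```

```text
(no output)
```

View pics/ov_s.png

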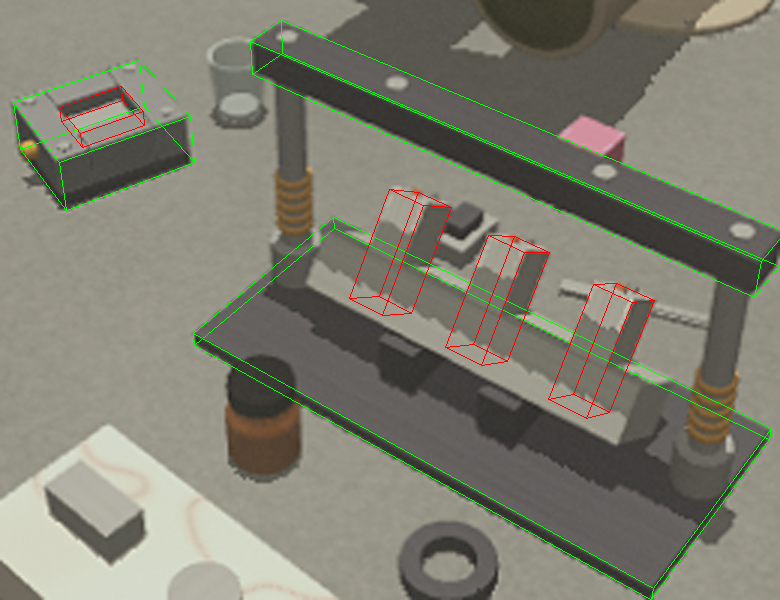

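View pics/ov_d.png

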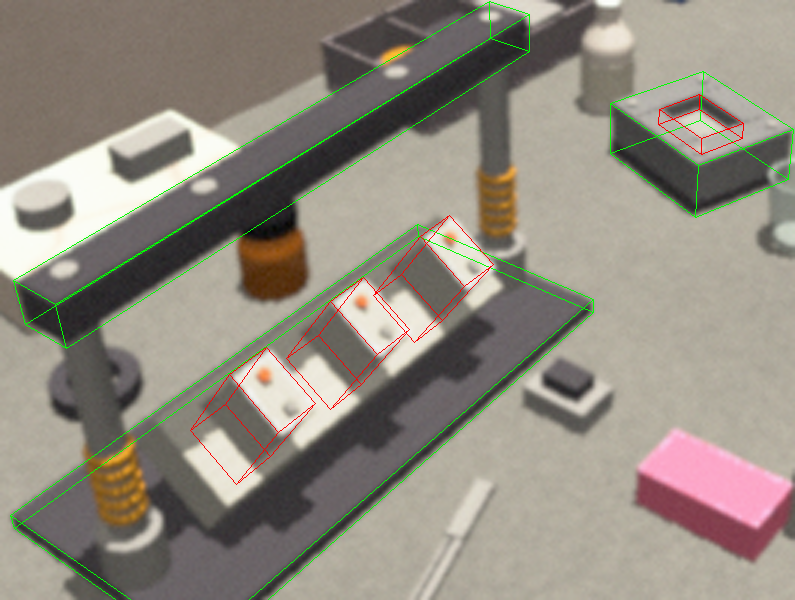

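```bash
cat > h.py <<'E'
import numpy as np
from fit import *
from bench import get_state,capture,models
pr,_=fit(rack,(.5,.1,0));pn,_=fit(nest,(.5,-.2,0))
def yawR(a): return R.from_euler('z',a).as_matrix()
def leanR(yaw,tilt=35.):
    t=np.radians(tilt);z=np.array([np.sin(t),0,-np.cos(t)]);x=np.array([-np.cos(t),0,-np.sin(t)])
    return yawR(yaw)@np.c_[x,np.cross(z,x),z]
def downR(az): # tool down, tool x azimuth (rad)
    x=np.array([np.cos(az),np.sin(az),0]);z=np.array([0,0,-1.]);return np.c_[x,np.cross(z,x),z]
def row(Pt,Rt,s=None):
    s=s or get_state();R0=R.from_rotvec(s["orientation"]).as_matrix();p0=np.array(s["ee_pos"])
    d=R0.T@(np.array(Pt)-p0)/.1;r=R.from_matrix(R0.T@Rt).as_rotvec()/(2*np.pi)
    return np.round(np.r_[d,r],4)
def st():
    s=get_state();print("t",round(s["time"],2),"p",np.round(s["ee_pos"],4),"o",np.round(s["orientation"],4),"F",np.round(s["ft_force"],2),"op",round(s["opening"],3),"q",np.round(s["joints"],2))
    return s
def slotP(k,l,pr=pr,tilt=35.):
    t=np.radians(tilt);return world(pr,[[-2-l*np.sin(t),85*k,37+l*np.cos(t)]])[0]
E
python3 - <<'E'
from h import *
st();print(pr,pn)
A=slotP(0,150);print("standoff",A,slotP(-1,150),slotP(1,150))
print(row([.36,-.25,.28],downR(np.radians(100))))
E
```

```text
t 1.35 p [ 0.1844 -0.5182  0.2313] o [-3.0958 -0.5343  0.    ] F [ 0.02 -0.32  0.81] op 1.002 q [-1.44  0.38  1.3  -0.    1.46 -0.22]
[0.583773   0.22279576 0.08960208] [ 0.57758384 -0.19260938 -0.26988304]
standoff [0.4960897  0.21491806 0.15987281] [0.50369568 0.13025905 0.15987281] [0.48848371 0.29957708 0.15987281]
[ 2.5537 -1.9376 -0.4866 -0.     -0.     -0.2234]
```

>>> send_rows(deltas="1 -0.76 -0.3 0 0 -0.11;1 -0.76 -0.3 0 0 -0.11;1 -0.76 -0.3 0 0 -0.11;1 -0.76 -0.3 0 0 -0.11")

```text
time: 1.85
ee_pos: [0.2537, -0.4123, 0.2619]
orientation: [2.726, 1.56, -0.0]
ft_force: [-0.5, -0.9, 0.5]
opening: 1.0
```

Run:
```python
from h import *
st();print(row([.36,-.25,.28],downR(np.radians(100))))
```

```text
t 1.85 p [ 0.2537 -0.4123  0.2619] o [ 2.7259e+00  1.5596e+00 -4.0000e-04] F [-0.46 -0.87  0.48] op 1.0 q [-1.26  0.24  1.41 -0.    1.49 -0.73]
[ 1.9384e+00  9.4200e-02 -1.8270e-01  1.0000e-04  2.0000e-04 -1.1240e-01]
```

>>> send_rows(deltas="1 0.05 -0.1 0 0 -0.11;1 0.05 -0.1 0 0 -0.11;1 0.05 -0.1 0 0 -0.11;1 0.05 -0.1 0 0 -0.11")

```text
time: 2.35
ee_pos: [0.3089, -0.3293, 0.2716]
orientation: [2.037, 2.391, -0.0]
ft_force: [-0.4, -0.0, -0.5]
opening: 1.002
```

Run:
```python
from h import *
st();print(row([.40,-.1,.28],downR(np.radians(140))));print(row([.44,.1,.26],leanR(pr[2])))
```

```text
t 2.35 p [ 0.3089 -0.3293  0.2716] o [ 2.0374e+00  2.3908e+00 -4.0000e-04] F [-0.42 -0.05 -0.46] op 1.002 q [-1.08  0.18  1.47 -0.    1.49 -1.24]
[ 2.1192e+00  1.2631e+00 -8.5400e-02 -0.0000e+00  1.0000e-04 -1.1350e-01]
[ 4.0305  1.9752  0.1138 -0.0728 -0.078  -0.2308]
```

>>> send_rows(deltas="1 0.5 0 -0.025 -0.027 -0.08;1 0.5 0 -0.025 -0.027 -0.08;1 0.5 0 -0.025 -0.027 -0.08")

```text
time: 2.72
ee_pos: [0.3433, -0.2204, 0.2717]
orientation: [1.269, 2.618, 0.013]
ft_force: [-0.4, -1.0, -0.2]
opening: 0.999
```

Run:
```python
from h import *
st();print(row([.44,.1,.26],leanR(pr[2])))
```

```text
t 2.73 p [ 0.3433 -0.2204  0.2717] o [1.2693 2.6183 0.0131] F [-0.4  -0.99 -0.23] op 0.999 q [-0.94 -0.01  1.7   0.12  1.25 -1.63]
[ 1.9305  2.7357  0.0221 -0.0476 -0.0507 -0.1502]
```

>>> send_rows(deltas="0.7 1 0 -0.024 -0.025 -0.075;0.7 1 0 -0.024 -0.025 -0.075;0.7 1 0 -0.024 -0.025 -0.075")

```text
time: 3.1
ee_pos: [0.3797, -0.1024, 0.2682]
orientation: [0.557, 2.652, 0.031]
ft_force: [1.4, -0.4, 0.4]
opening: 0.997
```

Run:
```python
from h import *
st();print(row([.44,.1,.26],leanR(pr[2])))
```

```text
t 3.1 p [ 0.3797 -0.1024  0.2682] o [0.5573 2.6516 0.0306] F [ 1.43 -0.38  0.43] op 0.997 q [-0.73 -0.13  1.87  0.27  1.05 -1.98]
[ 0.3212  2.0803  0.193  -0.0231 -0.0257 -0.0749]
```

>>> send_rows(deltas="0.16 1 0.1 -0.023 -0.026 -0.075;0.16 1 0.1 -0.023 -0.026 -0.075;0.16 1 0.1 -0.023 -0.026 -0.075")

```text
time: 3.48
ee_pos: [0.4092, -0.0069, 0.2633]
orientation: [-0.11, 2.527, 0.033]
ft_force: [0.3, 0.1, 0.1]
opening: 1.003
```

Run:
```python
from h import *
st();print(row([.45,.11,.25],leanR(pr[2])));print(row(slotP(0,165),leanR(pr[2])))
```

```text
t 3.48 p [ 0.4092 -0.0069  0.2633] o [-0.1104  2.5273  0.0328] F [0.28 0.14 0.12] op 1.003 q [-0.54 -0.15  1.97  0.46  0.86 -2.42]
[-3.4000e-01  1.1297e+00  3.9910e-01 -5.0000e-04  2.0000e-04 -2.0000e-04]
[-2.7340e-01  2.1360e+00  1.3016e+00 -5.0000e-04  2.0000e-04 -2.0000e-04]
```

>>> send_rows(deltas="-0.15 1 0.4 0 0 0;-0.15 1 0.4 0 0 0;-0.15 1 0.4 0 0 0")

```text
time: 3.85
ee_pos: [0.436, 0.0971, 0.2383]
orientation: [-0.108, 2.531, 0.035]
ft_force: [-1.0, -0.0, -0.6]
opening: 1.003
```

Run:
```python
from h import *
st();print(row(slotP(0,160),leanR(pr[2])))
```

```text
t 3.85 p [0.436  0.0971 0.2383] o [-0.1078  2.531   0.0354] F [-0.96 -0.02 -0.65] op 1.003 q [-0.12 -0.03  1.95  0.2   0.63 -1.9 ]
[-1.2390e-01  1.1211e+00  9.4430e-01 -2.0000e-04 -4.0000e-04 -6.0000e-04]
```

>>> send_rows(deltas="-0.124 1 0.94 0 0 0;-0.124 1 0.94 0 0 0;-0.124 1 0.94 0 0 0;-0.124 1 0.94 0 0 0")

```text
time: 4.35
ee_pos: [0.4933, 0.1968, 0.1688]
orientation: [-0.098, 2.531, 0.03]
ft_force: [0.0, 0.1, -0.2]
opening: 0.999
```

Run:
```python
from h import *
from v import crop
st();print(row(slotP(0,160),leanR(pr[2])))
for c in ["wrist"]:
    d=capture(c);cv2.imwrite(f"pics/{c}1.png",d["pixels"]);np.savez(f"{c}1.npz",**d)
    r=models.spot_in("cell_a_mid",c);print([(round(q["score"],2),np.round(q["extent"]).tolist()) for q in r[:5]])
```

```text
t 4.35 p [0.4933 0.1968 0.1688] o [-0.0975  2.531   0.03  ] F [ 0.04  0.11 -0.19] op 0.999 q [ 0.19  0.24  1.88 -0.16  0.42 -1.34]
[ 0.0169  0.1777 -0.0034 -0.0012 -0.0003 -0.0016]
[(0.7, [187.0, 201.0, 73.0, 84.0])]
```

View pics/wrist1.png

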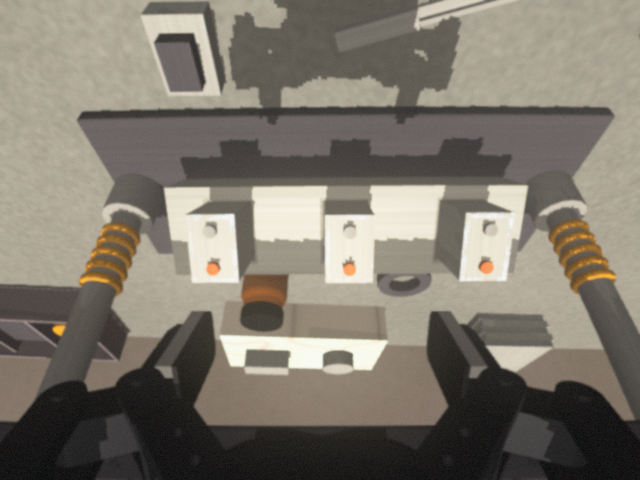

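Run:
```python
from h import *
import fit
from ov import box,cellbox,draw
fit.C["wrist"]=np.load("wrist1.npz")
it=[(pr,box(-85,85,-195,195,0,12),(0,255,0)),(pr,box(-31,3,-195,195,201,229),(0,255,0))]+[(pr,cellbox(y),(0,0,255)) for y in(-85,0,85)]+[(pr,cellbox(y,0,38,23.5,16.5),(255,0,0)) for y in(-85,0,85)]
draw("pics/wrist1.png","wrist",it,"pics/ov_w1.png",160,160,390,140)
p=cv2.imread("pics/ov_w1.png");print(p.shape)
draw("pics/wrist1.png","wrist",it,"pics/ov_w1b.png",150,100,250,190)
draw("pics/wrist1.png","wrist",it,"pics/ov_w1c.png",390,100,250,190)
```

```text
(280, 780, 3)
```

View pics/ov_w1b.png

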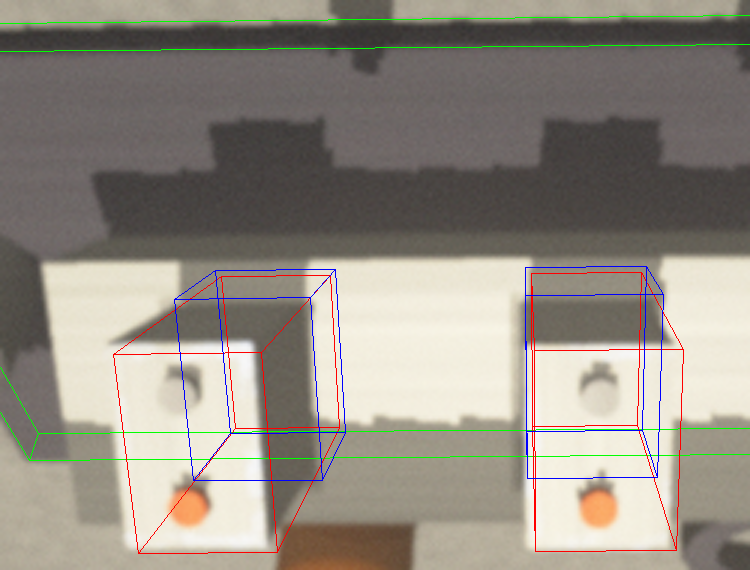

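View pics/ov_w1c.png

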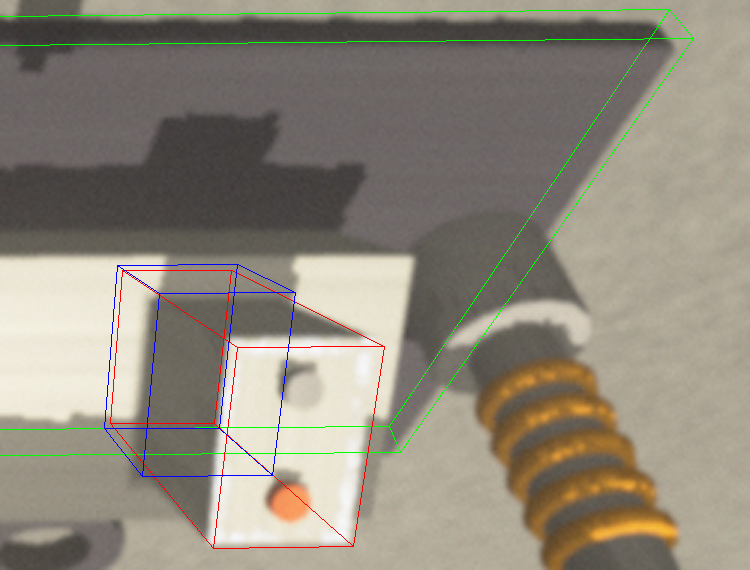

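>>> send_rows(deltas="0.01 0.184 0.6 -0.001 0 -0.0016;0.01 0.184 0.6 -0.001 0 -0.0016;0.01 0.184 0.6 -0.001 0 -0.0016")

```text
time: 4.82
ee_pos: [0.5251, 0.2172, 0.1208]
orientation: [-0.111, 2.528, 0.034]
ft_force: [-0.7, 0.7, 0.6]
opening: 1.002
```

Run:
```python
from h import *
st();print(row(slotP(0,47),leanR(pr[2])))
for c in ["wrist"]:
    d=capture(c);cv2.imwrite(f"pics/{c}2.png",d["pixels"]);np.savez(f"{c}2.npz",**d)
```

```text
t 4.83 p [0.5251 0.2172 0.1208] o [-0.1108  2.5278  0.0343] F [-0.72  0.72  0.63] op 1.002 q [ 0.22  0.38  1.85 -0.25  0.31 -1.22]
[ 1.510e-02  3.800e-03  5.429e-01 -3.000e-04  1.000e-04 -2.000e-04]
```

View pics/wrist2.png

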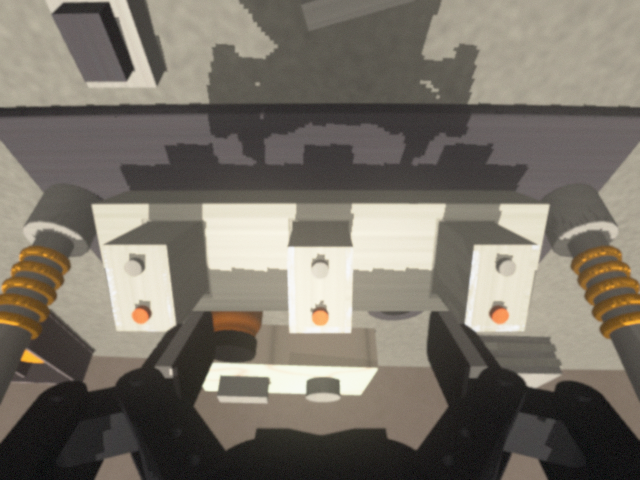

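Run:
```python
from h import *
print(row(slotP(0,49),leanR(pr[2],31)))
```

```text
[ 2.010e-02  1.900e-03  5.288e-01 -2.000e-04  1.150e-02 -2.000e-04]
```

>>> send_rows(deltas="0.025 0 0.53 0 0.0115 0;0.025 0 0.53 0 0.0115 0;0.025 0 0.53 0 0.0115 0")

```text
time: 5.25
ee_pos: [0.553, 0.2204, 0.0766]
orientation: [-0.115, 2.599, 0.031]
ft_force: [-0.0, -0.1, -0.5]
opening: 0.999
```

Run:
```python
from h import *
st();print(row(slotP(0,49),leanR(pr[2],31)))
for c in ["wrist","side"]:
    d=capture(c);cv2.imwrite(f"pics/{c}3.png",d["pixels"]);np.savez(f"{c}3.npz",**d)
from v import crop
crop("pics/side3.png","pics/side3z.png",135,130,260,200)
```

```text
t 5.25 p [0.553  0.2204 0.0766] o [-0.115   2.5986  0.0315] F [-0.03 -0.14 -0.52] op 0.999 q [ 0.21  0.49  1.78 -0.19  0.33 -1.29]
[-0.0092 -0.0036 -0.001  -0.0001 -0.     -0.0001]
```

View pics/wrist3.png

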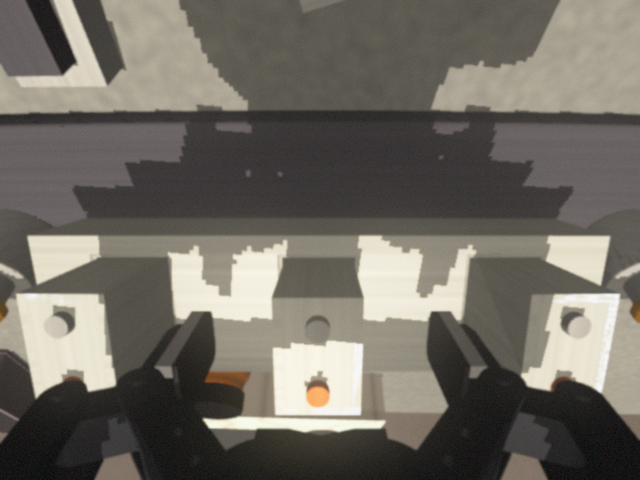

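View pics/side3z.png

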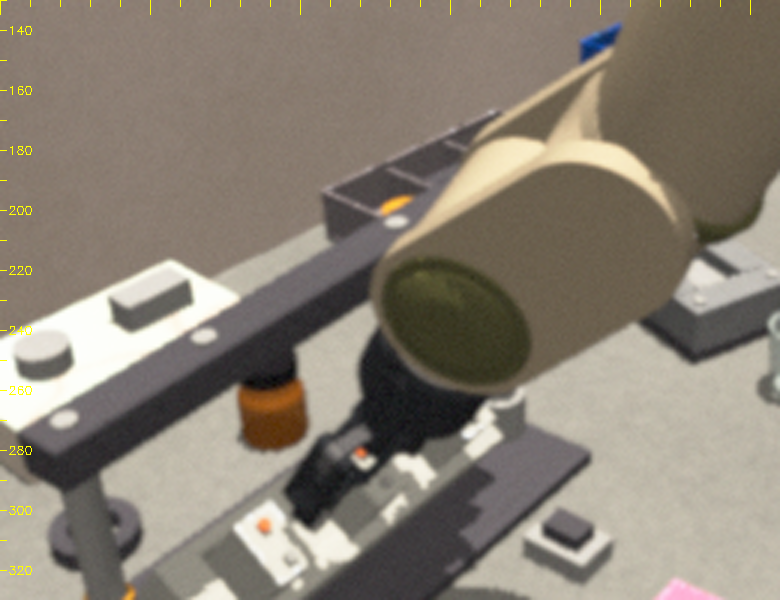

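>>> send_rows(deltas="-0.005 -0.008 0 0 0 0;-0.005 -0.008 0 0 0 0;-0.005 -0.008 0 0 0 0;-0.005 -0.008 0 0 0 0;-0.005 -0.008 0 0 0 0;-0.005 -0.008 0 0 0 0", hand=1)

```text
time: 6.1
ee_pos: [0.5537, 0.2201, 0.0752]
orientation: [-0.116, 2.601, 0.031]
ft_force: [-3.3, 0.8, 6.2]
opening: 0.346
```

Run:
```python
from h import *
s=st();print(s["ft_torque"]);P=slotP(0,49)
print(row(np.array(s["ee_pos"])+slotP(0,107)-slotP(0,49),leanR(pr[2],31)))
```

```text
t 6.1 p [0.5537 0.2201 0.0752] o [-0.1158  2.6009  0.0315] F [-3.34  0.77  6.17] op 0.346 q [ 0.21  0.5   1.78 -0.19  0.33 -1.29]
[0.27720066 0.46533305 0.10602915]
[ 4.200e-02 -4.000e-04 -5.785e-01 -1.000e-04 -4.000e-04 -1.000e-04]
```

>>> send_rows(deltas="0.007 0 -0.1 0 0 0;0.014 0 -0.2 0 0 0;0.021 0 -0.3 0 0 0;0.028 0 -0.4 0 0 0;0.035 0 -0.5 0 0 0;0.041 0 -0.58 0 0 0;0.041 0 -0.58 0 0 0;0.041 0 -0.58 0 0 0")

```text
time: 7.1
ee_pos: [0.5207, 0.217, 0.1225]
orientation: [-0.116, 2.601, 0.031]
ft_force: [0.5, 0.3, -3.8]
opening: 0.345
```

Run:
```python
from h import *
s=st();print(s["ft_torque"])
F=[s["ft_force"]]
for i in range(2):
  d=capture("wrist");F.append(get_state()["ft_force"])
print(np.round(F,2));cv2.imwrite("pics/wrist4.png",d["pixels"]);st()
```

```text
t 7.1 p [0.5207 0.217  0.1225] o [-0.1156  2.6015  0.0312] F [ 0.53  0.29 -3.82] op 0.345 q [ 0.22  0.38  1.81 -0.16  0.43 -1.32]
[-0.09637326  0.70151014  0.01919005]
[[ 0.53  0.29 -3.82]
 [ 0.66  0.23 -5.22]
 [-0.14  0.68 -4.56]]
t 7.2 p [0.5207 0.217  0.1223] o [-0.1157  2.6018  0.0311] F [-0.14  0.68 -4.56] op 0.343 q [ 0.22  0.38  1.81 -0.16  0.43 -1.32]
```

View pics/wrist4.png

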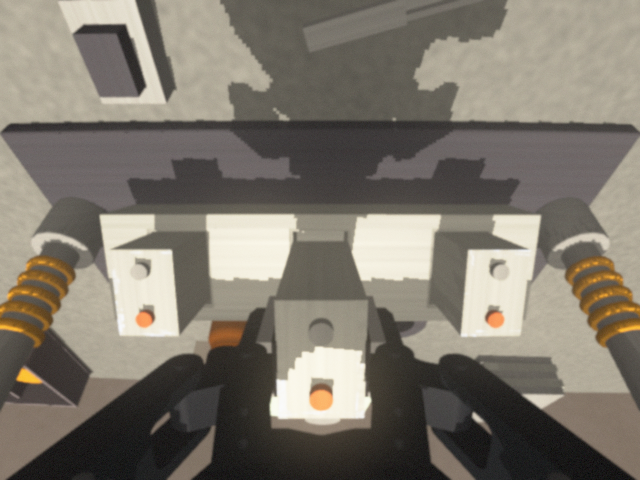

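Run:
```python
from v import crop
crop("pics/wrist4.png","pics/w4z.png",230,220,180,220)
```

```text
(no output)
```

View pics/w4z.png

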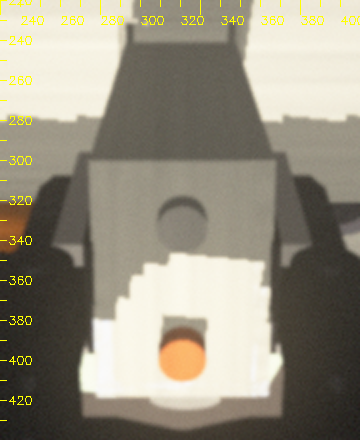

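Run:
```python
from h import *
import fit
d=capture("wrist");fit.C["wrist"]=d;s=st()
Rt=R.from_rotvec(s["orientation"]).as_matrix();p=np.array(s["ee_pos"])
# cell in tool: centre of bottom (x,y,z), tilt about tool y ; cell own z = -tool z at tilt0, front side = +tool x
pts=np.array([[22,-15,0],[22,15,0],[22,-15,85],[22,15,85],[-22,-15,85],[-22,15,85]])/1e3
obs=np.array([[293,241],[350.5,241],[275,300],[367.5,300],[271,418.5],[370,418.5]])
def P(q):
    M=R.from_euler('y',q[3]).as_matrix()@np.diag([1,1,-1])
    return (q[:3]+pts@M.T)@Rt.T+p
u0=proj("wrist",P([0,0,.05,0]));print(u0.round(0).tolist())
W=np.array([1,1,1,1,.3,.3])[:,None]
f=lambda q:((proj("wrist",P(q))-obs)*W).ravel()
r=least_squares(f,[0,0,.05,0]);print(r.x,np.degrees(r.x[3]),(r.fun.reshape(-1,2)/W).round(1).tolist())
M=Rt@R.from_euler('y',r.x[3]).as_matrix();ax=-M[:,2];print("cell axis world",ax,"tilt",np.degrees(np.arccos(ax[2])))
```

```text
t 7.25 p [0.5207 0.217  0.1223] o [-0.1156  2.6019  0.031 ] F [-0.26 -0.28 -4.34] op 0.345 q [ 0.22  0.38  1.81 -0.16  0.43 -1.32]
[[295.0, 230.0], [350.0, 230.0], [277.0, 306.0], [370.0, 305.0], [282.0, 414.0], [365.0, 414.0]]
[-0.00555905 -0.00066901  0.04650851 -0.0961013 ] -5.506198851806288 [[0.5, 0.0], [-1.5, 0.0], [-0.6, -0.0], [1.0, -0.0], [7.3, 0.2], [-5.3, 0.2]]
cell axis world [-0.58976674 -0.05196828  0.8058998 ] tilt 36.30275627721527
```

```bash
cat >> h.py <<'E'
CB=np.array([-.0056,-.0007,.0465]);T=np.radians(5.5)
def nestRT(zb,dx=0,dy=0,tilt=T):
    Rt=downR(pn[2]+np.pi)@R.from_euler('y',tilt).as_matrix()
    b=world(pn,[[dx,dy,zb*1000]])[0];return b-Rt@CB,Rt
E
python3 - <<'E'
from h import *
p,Rn=nestRT(.11);print(p);print(row([.46,.15,.19],Rn));print(row([.44,.19,.19],Rn))
E
```

```text
[ 0.57669353 -0.1916368   0.15682266]
[ 0.2239 -0.6137 -0.9214  0.0126  0.0997  0.0566]
[ 0.3645 -0.1976 -1.0055  0.0126  0.0997  0.0566]
```

>>> send_rows(deltas="0.12 -0.05 -0.4 0 0 0;0.25 -0.1 -0.8 0 0 0;0.36 -0.25 -1 0.002 0.016 0.009;0.36 -0.35 -1 0.004 0.033 0.018;0.36 -0.5 -1 0.006 0.05 0.028;0.36 -0.6 -1 0.008 0.066 0.037;0.36 -0.7 -1 0.01 0.083 0.047;0.36 -0.8 -1 0.0126 0.0997 0.0566")

```text
time: 8.25
ee_pos: [0.4464, 0.1297, 0.1902]
orientation: [-0.412, -3.017, -0.02]
ft_force: [0.4, 1.2, -3.8]
opening: 0.343
```

Run:
```python
from h import *
st()
p,Rn=nestRT(.11);print(row(p,Rn))
```

```text
t 8.25 p [0.4464 0.1297 0.1902] o [-0.4122 -3.0172 -0.0201] F [ 0.36  1.2  -3.79] op 0.343 q [ 0.01  0.31  1.54  0.03  1.39 -1.29]
[-2.1391e+00 -2.7463e+00  1.2650e-01  0.0000e+00 -2.0000e-04 -3.0000e-04]
```

>>> send_rows(deltas="-0.4 -0.5 0 0 0 0;-0.78 -1 0 0 0 0;-0.78 -1 0 0 0 0")

```text
time: 8.62
ee_pos: [0.4958, 0.0094, 0.1819]
orientation: [-0.417, -3.02, -0.019]
ft_force: [-0.5, -0.5, -4.2]
opening: 0.342
```

>>> send_rows(deltas="-0.4 -0.5 0 0 0 0;-0.78 -1 0 0 0 0;-0.78 -1 0 0 0 0")

```text
time: 9.0
ee_pos: [0.5435, -0.1073, 0.1742]
orientation: [-0.415, -3.02, -0.019]
ft_force: [0.3, 0.4, -4.1]
opening: 0.346
```

Run:
```python
from h import *
st()
p,Rn=nestRT(.10);print(row(p,Rn))
```

```text
t 9.0 p [ 0.5435 -0.1073  0.1742] o [-0.4152 -3.0195 -0.0192] F [ 0.31  0.36 -4.06] op 0.346 q [-0.4   0.48  1.31 -0.01  1.44 -1.7 ]
[-5.707e-01 -7.228e-01  2.209e-01  0.000e+00  2.000e-04 -5.000e-04]
```

>>> send_rows(deltas="-0.3 -0.36 0 0 0 0;-0.57 -0.72 0.22 0 0 0;-0.57 -0.72 0.22 0 0 0;-0.57 -0.72 0.22 0 0 0")

```text
time: 9.5
ee_pos: [0.5759, -0.1868, 0.1479]
orientation: [-0.408, -3.02, -0.021]
ft_force: [-0.8, 0.1, -4.3]
opening: 0.339
```

Run:
```python
from h import *
from v import crop
st()
p,Rn=nestRT(.10);print(row(p,Rn))
for c in ["wrist","side","scene"]:
    d=capture(c);cv2.imwrite(f"pics/{c}5.png",d["pixels"]);np.savez(f"{c}5.npz",**d)
crop("pics/side5.png","pics/side5z.png",320,120,120,140)
crop("pics/scene5.png","pics/scene5z.png",160,140,130,140)
```

```text
t 9.5 p [ 0.5759 -0.1868  0.1479] o [-0.4082 -3.0196 -0.0209] F [-0.83  0.12 -4.27] op 0.339 q [-0.5   0.59  1.19 -0.02  1.46 -1.8 ]
[-0.0216 -0.044   0.0083  0.0001  0.0001  0.0002]
```

View pics/side5z.png

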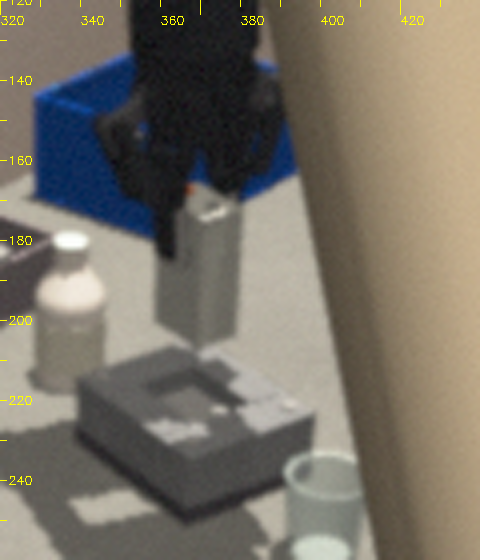

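View pics/scene5z.png

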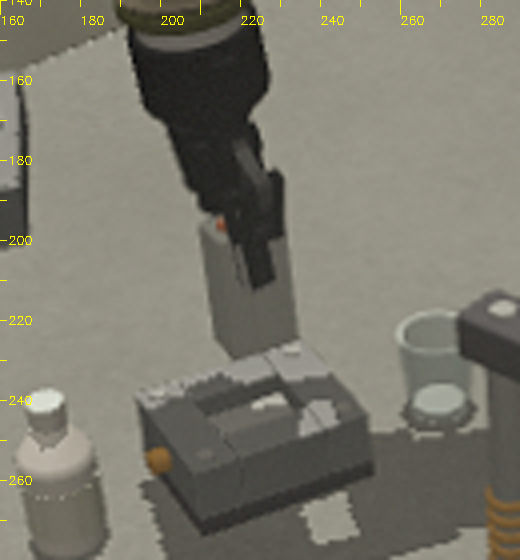

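View pics/wrist5.png

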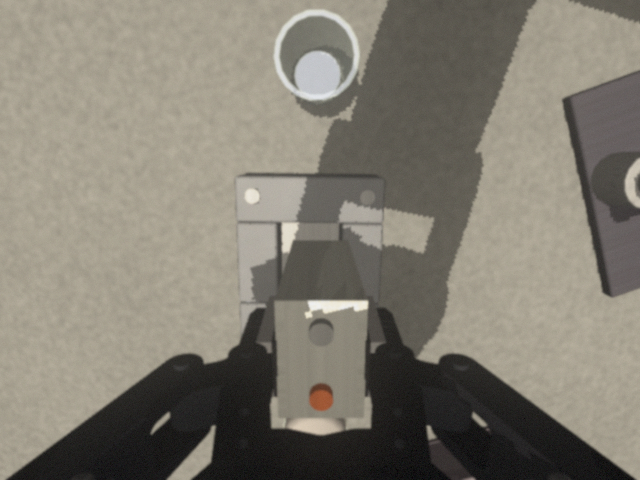

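Run:
```python
from v import crop
crop("pics/wrist5.png","pics/w5z.png",225,165,180,150)
```

```text
(no output)
```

View pics/w5z.png

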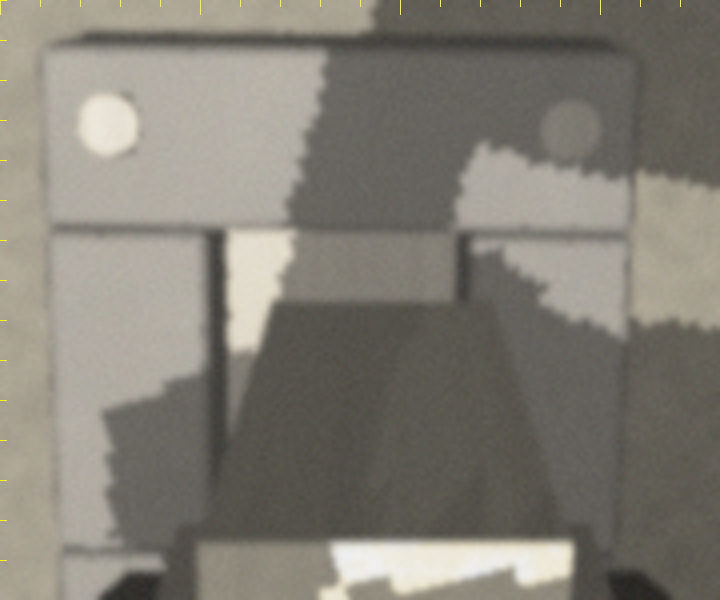

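Run:
```python
from h import *
import fit
fit.C["wrist"]=np.load("wrist5.npz")
nw=[("wrist",(-60,-50,50),(236.2,176.8)),("wrist",(-60,50,50),(383.8,177.5)),("wrist",(-29,-22,50),(277,222.5)),("wrist",(-29,22,50),(342.5,223.2)),("wrist",(-29,-50,50),(237.5,222.5)),("wrist",(-29,50,50),(382.5,224))]
x,r=fit.fit(nw,pn,("wrist",));print(pn,x,r.round(1).tolist())
x2,r=fit.fit(nw+nest,pn,("wrist","scene","side"));print(x2,r.round(1).tolist())
h=x
import h as hh
hh.pn=x
for zb in(.10,.06):
  p,Rn=hh.nestRT(zb);print(row(p,Rn))
```

```text
[ 0.57758384 -0.19260938 -0.26988304] [ 0.58104251 -0.19667369 -0.27792015] [[-2.2, -0.5], [2.0, -0.0], [0.2, 0.5], [-0.1, 0.3], [-1.6, 0.2], [1.2, -0.2]]
[ 0.58093064 -0.19645058 -0.27638349] [[-2.1, -0.7], [2.2, -0.4], [0.4, 0.3], [0.1, -0.0], [-1.4, 0.0], [1.4, -0.5], [-1.7, -0.6], [-2.1, 0.4], [-1.0, -0.4], [-1.5, -1.2], [-1.1, -2.1], [-0.9, -1.5], [-0.0, -1.7], [0.1, -1.7]]
[-0.0652 -0.0749  0.0122 -0.0001  0.0003  0.0016]
[-1.027e-01 -7.510e-02  4.104e-01 -1.000e-04  3.000e-04  1.600e-03]
```

>>> send_rows(deltas="-0.06 -0.07 0.01 0 0 0.0015;-0.07 -0.072 0.2 0 0 0.0015;-0.098 -0.072 0.4 0 0 0.0015;-0.098 -0.072 0.4 0 0 0.0015")

```text
time: 10.15
ee_pos: [0.5793, -0.1964, 0.1059]
orientation: [-0.424, -3.015, -0.021]
ft_force: [-0.3, -0.1, -4.5]
opening: 0.343
```

Run:
```python
from h import *
from v import crop
st()
for c in ["wrist","side","scene"]:
    d=capture(c);cv2.imwrite(f"pics/{c}6.png",d["pixels"]);np.savez(f"{c}6.npz",**d)
crop("pics/side6.png","pics/side6z.png",320,150,120,110)
crop("pics/scene6.png","pics/scene6z.png",160,170,130,110)
crop("pics/wrist6.png","pics/w6z.png",205,165,230,180)
a=cv2.imread("pics/side6z.png");b=cv2.imread("pics/scene6z.png");a=cv2.resize(a,(400,int(a.shape[0]*400/a.shape[1])));b=cv2.resize(b,(400,a.shape[0]));cv2.imwrite("pics/two6.png",np.hstack([a,b]))
```

```text
t 10.15 p [ 0.5793 -0.1964  0.1059] o [-0.4237 -3.015  -0.0209] F [-0.34 -0.12 -4.5 ] op 0.343 q [-0.51  0.64  1.23 -0.02  1.37 -1.8 ]
```

View pics/two6.png

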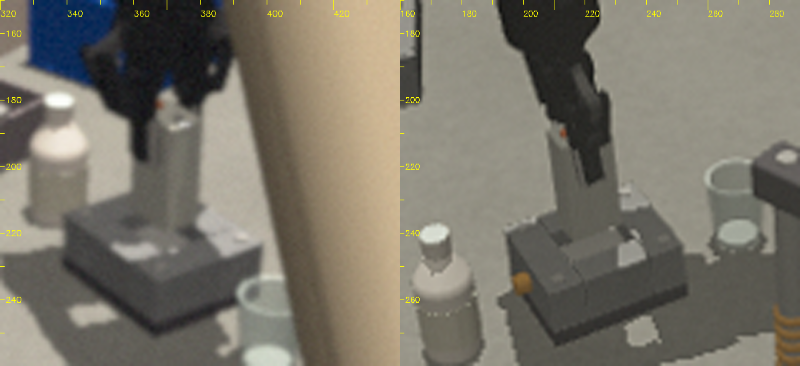

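View pics/w6z.png

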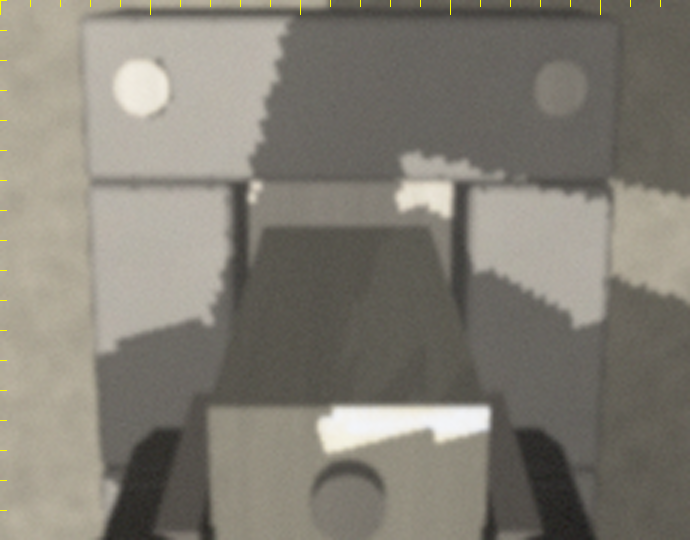

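Run:
```python
from h import *
import fit,h
fit.C["wrist"]=np.load("wrist6.npz")
nw=[("wrist",(-60,-50,50),(232.3,171)),("wrist",(-60,50,50),(410.7,172.3)),("wrist",(-29,-22,50),(282.7,225.3)),("wrist",(-29,22,50),(361,225.3))]
x,r=fit.fit(nw,pn,("wrist",));print(x,r.round(1).tolist())
s=get_state();Rt=R.from_rotvec(s["orientation"]).as_matrix();b=np.array(s["ee_pos"])+Rt@CB;print("bottom centre",b)
c,sn=np.cos(x[2]),np.sin(x[2]);d=b[:2]-x[:2];print("in nest frame",c*d[0]+sn*d[1],-sn*d[0]+c*d[1])
M=Rt@R.from_euler('y',-T).as_matrix();print("axis",-M[:,2])
h.pn=x
for z in (.037,.027): print(row(*h.nestRT(z)))
```

```text
[ 0.58110672 -0.19701044 -0.28602758] [[-1.7, -0.8], [3.0, -1.0], [0.0, 1.0], [-0.1, 1.5]]
bottom centre [ 0.58120301 -0.19784419  0.06132284]
in nest frame 0.0003276143738897624 -0.000772708893828612
axis [-0.00225058  0.00161516  0.99999616]
[-0.0207  0.0076  0.2423 -0.0003  0.0004  0.0011]
[-3.010e-02  7.700e-03  3.419e-01 -3.000e-04  4.000e-04  1.100e-03]
```

>>> send_rows(deltas="-0.01 0.006 0.12 0 0 0.001;-0.02 0.006 0.22 0 0 0.001;-0.022 0.006 0.25 0 0 0.001;-0.022 0.006 0.25 0 0 0.001")

```text
time: 10.8
ee_pos: [0.5796, -0.1958, 0.082]
orientation: [-0.433, -3.016, -0.019]
ft_force: [-0.9, 0.2, -1.9]
opening: 0.341
```

>>> send_rows(deltas="-0.003 0 0.03 0 0 0;-0.003 0 0.03 0 0 0;-0.003 0 0.03 0 0 0")

```text
time: 11.18
ee_pos: [0.5798, -0.196, 0.0792]
orientation: [-0.433, -3.017, -0.019]
ft_force: [-0.6, -0.2, -1.5]
opening: 0.341
```

Run:
```python
from h import *
s=st();Rt=R.from_rotvec(s["orientation"]).as_matrix();print(np.array(s["ee_pos"])+Rt@CB)
```

```text
t 11.18 p [ 0.5798 -0.196   0.0792] o [-0.4332 -3.0167 -0.0187] F [-0.6  -0.21 -1.5 ] op 0.341 q [-0.51  0.66  1.26 -0.02  1.31 -1.79]
[ 0.58074649 -0.19703122  0.03236634]
```

>>> send_rows(deltas="-0.002 0 0.02 0 0 0;-0.004 0 0.04 0 0 0;-0.004 0 0.04 0 0 0")

```text
time: 11.55
ee_pos: [0.5798, -0.1959, 0.0748]
orientation: [-0.433, -3.016, -0.019]
ft_force: [1.5, 0.5, -0.4]
opening: 0.341
```

>>> send_rows(deltas="-0.001 0 0.01 0 0 0;-0.001 0 0.01 0 0 0")

```text
time: 11.8
ee_pos: [0.5798, -0.196, 0.0745]
orientation: [-0.433, -3.017, -0.019]
ft_force: [-2.6, 0.2, 4.6]
opening: 0.34
```

>>> send_rows(deltas="0 0 -0.003 0 0 0;0 0 -0.003 0 0 0;0 0 -0.003 0 0 0;0 0 -0.003 0 0 0;0 0 -0.003 0 0 0", hand=-1)

```text
time: 12.42
ee_pos: [0.5798, -0.1959, 0.0742]
orientation: [-0.433, -3.016, -0.019]
ft_force: [0.5, 0.0, -0.5]
opening: 0.995
```

Run:
```python
from h import *
s=st()
d=capture("wrist");cv2.imwrite("pics/wrist7.png",d["pixels"])
s=dict(s);print(row(np.array(s["ee_pos"])+[0,0,.09],R.from_rotvec(s["orientation"]).as_matrix(),s))
```

```text
t 12.43 p [ 0.5798 -0.1959  0.0742] o [-0.4332 -3.0163 -0.019 ] F [ 0.51  0.03 -0.5 ] op 0.995 q [-0.51  0.67  1.26 -0.02  1.3  -1.79]
[ 0.0855 -0.0009 -0.8959  0.      0.      0.    ]
```

View pics/wrist7.png

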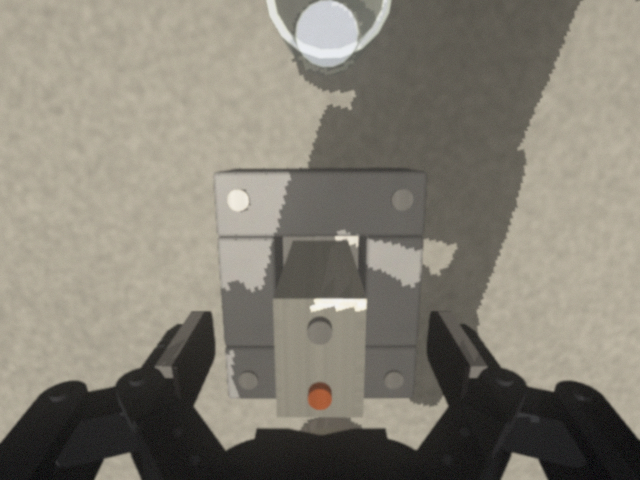

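Released; the cell stands centred in the pocket (top face about columns 275–366, rows 297–416), with the jaws clear of it. Retreating straight up.

>>> send_rows(deltas="0.02 0 -0.2 0 0 0;0.045 0 -0.5 0 0 0;0.085 0 -0.9 0 0 0;0.085 0 -0.9 0 0 0")

```text
time: 12.98
ee_pos: [0.581, -0.1964, 0.1678]
orientation: [-0.434, -3.022, -0.016]
ft_force: [0.1, -0.5, -1.1]
opening: 1.001
```

>>> send_rows(deltas="0.4 0.2 -0.4 0 0 0;0.9 0.4 -0.4 0 0 0;0.9 0.4 -0.4 0 0 0;0.9 0.4 -0.4 0 0 0")

```text
time: 13.48
ee_pos: [0.5091, -0.1335, 0.2126]
orientation: [-0.433, -3.016, -0.019]
ft_force: [-0.3, -0.5, -0.9]
opening: 0.998
```

Run:
```python
from h import *
from v import crop
st()
for c in ["wrist","side","scene"]:
    d=capture(c);cv2.imwrite(f"pics/{c}8.png",d["pixels"]);np.savez(f"{c}8.npz",**d)
crop("pics/side8.png","pics/side8z.png",320,150,100,100)
crop("pics/scene8.png","pics/scene8z.png",160,180,100,100)
a=cv2.imread("pics/side8z.png");b=cv2.imread("pics/scene8z.png");cv2.imwrite("pics/two8.png",cv2.resize(np.hstack([a,b]),(800,400)))
```

```text
t 13.47 p [ 0.5091 -0.1335  0.2126] o [-0.4332 -3.0162 -0.0189] F [-0.34 -0.49 -0.86] op 0.998 q [-0.47  0.4   1.33 -0.02  1.51 -1.76]
```

View pics/two8.png

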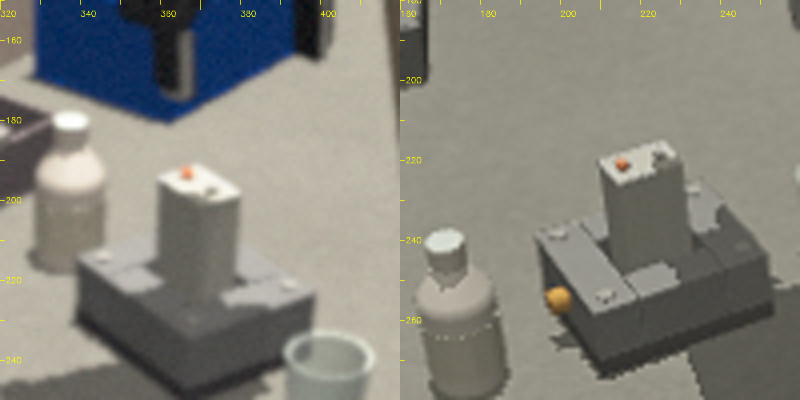

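View pics/wrist8.png

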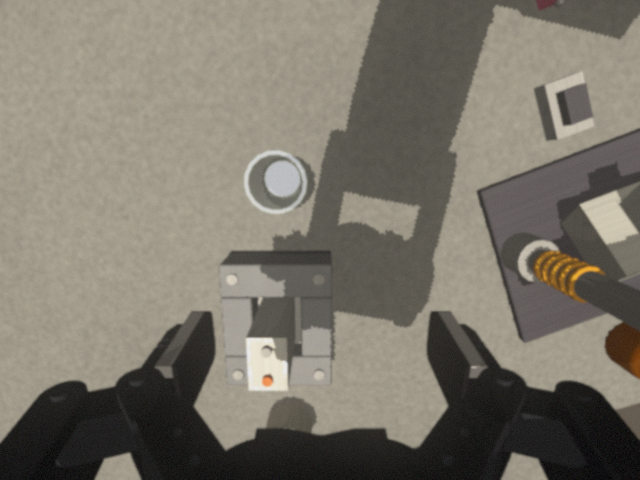

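View pics/side8.png

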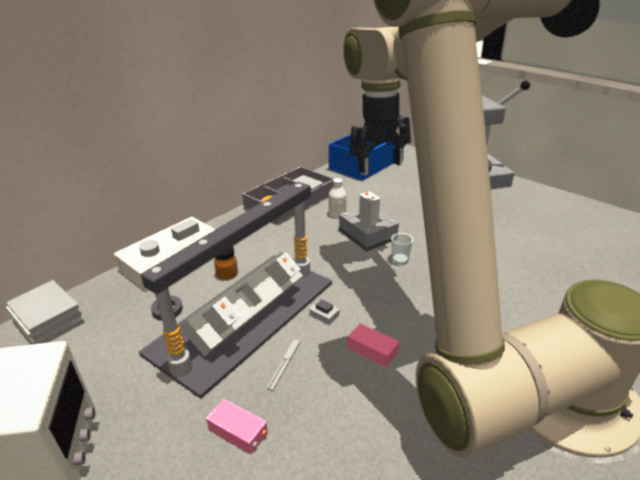

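Run:
```python
import fit
from h import *
# top-centre pixels of the cell in side and scene (scale 4 in two8)
u={"side":(320+199/4,150+186/4),"scene":(160+(641-400)/4,180+163/4)}
f=lambda q:np.concatenate([proj(c,[q])[0]-u[c] for c in u])
r=least_squares(f,[.58,-.19,.11]);print(r.x,r.fun)
```

```text
[ 0.57743331 -0.19467739  0.11070392] [ 0.01234914 -0.02462451  0.01045591  0.02602866]
```

```bash
python3 -c "
from bench import manip;print(manip.job_done())"
```

```text
the job is handed in; nothing more can be done
None
```

The full cell is standing upright in the tester nest with the floor plate sunk. I handed the job in at about 13.6 s of the 64 s allowed.

- **Finding the heavy cell:** I hefted the middle cell first. It read about 4.5 N (roughly 0.45 kg), against at most 1.5 N for an empty one. It was clearly the full cell, so I did not lift the other two; they stayed in their slots.
- **Placing it:** I turned it upright and lowered it until the plate bottomed out. The force went from -4.4 N hanging to +4.6 N, and only then did I open the jaws and retreat.
- **Final check on the plate:** the side and scene pictures put the cell's top at 0.111 m. It should be 0.112 m with the plate fully down and 0.120 m with it up. The floor plate joint itself cannot be read, so the sinking rests on that height and on the measured weight.
- **Final check on the scene:** the pictures show the cell upright and centred in the pocket, and nothing else appears to have moved. The gripper was about 0.1 m clear, touching nothing.
- **Measurements that disagreed:** the fixed cameras and the wrist camera differed by about 5 mm on where the nest is. I used the wrist view, and before the final descent it showed about 5 to 7 mm of clearance on each side across the pocket's width.

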